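# Unpile the safety padlocks into their packing trays

### The arm

A 7-joint arm with a two-finger parallel gripper is mounted at the origin on the work surface. World frame = base frame: x ahead of the robot, y to its left, z up, the work surface at z = 0. Lengths are in m, angles in rad, forces in N, time in s.
With the tool pointing down it reaches from about 0.425 to 0.925 m from the base axis. Payload 6.8 kg.
Tool frame: the origin (TCP) lies midway between the tips of the shut fingers; the grasp point (between the pads) lies 19 mm behind it; x points along the fingers, y is the direction in which the jaws open and shut, and the axes are right-handed (so a half turn about x gives the same grasp; the last joint's range is limited). The gripper opens to 85 mm and grips with 20 to 120 N. Pads are 22 mm wide; open, the fingers measure 114 mm over their backs; the gripper's body (76 mm by 85 mm) begins 54 mm behind the grasp point. The pads swing forward as they close: fully open they stand 13 mm farther back than shut.
Start: joints at [-1.249, 0.477, 0.022, 1.555, -0.011, 1.109, -0.083], TCP at [0.281, 0.614, 0.231] pointing down, gripper open.
Joint ranges: [-2.96, 2.96], [-0.34, 2.1], [-1.41, 1.46], [0.24, 2.44], [-1.37, 4.51], [0.17, 1.92], [-2.96, 2.96]. Speed limits (rad/s): [2.39, 2.39, 3.14, 3.14, 3.14, 3.14, 3.14].

### API

Orientations are given as a rotation vector (axis times angle).
In Python, from bench import r, viewer, nets gives the robot as it stands.
- The arm moves only by the shell command python3 -m pendant 'ROWS' [FORCE]. ROWS is JSON, one flat list of numbers, 5 for each row, row after row: the finger opening in mm, from 0 to 85.4, then the shift along the tool's x, y, z in mm, then the turn about the tool's x in rad. A call has 1 to 20 rows; each row shifts and turns the commanded pose from where the row before left it, along the tool's axes as they then stand; what a row does not reach is not made up. A row lasts 1/8 s, in which the tool goes at most 62.5 mm and 10.7 degrees, less where a joint would pass 70% of its speed; a pose out of reach is approached as far as the arm can. A call with a gripper value outside its range is refused whole. The fingers move at their own pace and stop on an object; FORCE is the grip in N (left out, the last holds). Time passes only in rows, so rows that do not move let the fingers close. It gives the time, the measured TCP pose, the force and the opening at its end, in the units of the state.
- r.get_obs(): the state, without advancing time (a new reading comes with each control period).
- viewer.grab_frame(name): name is "scene" or "top"; returns (picture, depth): 480x640x3 uint8, red, green, blue; 480x640 float32, m along the optical axis (not along the pixel's ray), 0 where there is no reading.
- viewer.calibration(name): a dict with "mtx" (3x3 intrinsics, pixels), "world_to_cam" (4x4, takes a point from world to camera coordinates). Camera axes: x right, y up, looking along -z (the intrinsics and any distortion apply to the point x, -y, -z); pixel columns grow to the right and rows downward; lengths in m; the calibration is good to about 2 mm. A picture is of the moment at which its call begins. calibration takes no time and is no camera call.
- r.hand_in(): hands the job in, once; it reports no verdict.
Trained networks look in the newest picture that a camera, given by its name, has taken for a name from the list of things; names that differ only in an ending like _2 or _b are one class to them, and where a whole thing is asked for, a point or a joint stands for the part that bears it (a point fixed in the world has none). Each returns a list of dicts, best first, with "score" (0 to 1); they miss things now and then, are a little off and sometimes report something else, mostly with a low value. They report only what shows in the picture. A call takes as long as a camera call. They do not tell look-alikes from the thing itself.
- nets.look_for(name, camera): "location" ([x, y, z] in m, in world coordinates, good to about 4 mm: the middle of the surface that is visible of it).
- nets.silhouettes(name, camera): "mask" (480x640 bool, what is visible of it).
The state is a dict: "clock": time; "joints": joint angles; "qvel": joint speeds; "tau": joint torques, N m; "tcp_pos": TCP position; "orientation": TCP orientation; "contact_force": force on the tool from outside, world axes, zero at the start; "moment": the same for the moment, N m; "grip_width": finger opening in m.
Only numpy, scipy, OpenCV 4.12 (cv2) and the standard library are available. Lean on these libraries where they do the work, as an engineer would, in place of code of your own. Each camera call takes 0.05 s, during which the arm holds its last target. There are 200 camera calls.

### The job

Four coloured padlocks are piled crosswise on the packing bench. Take them off one at a time from the top, without shifting the ones beneath, and lay each flat inside the white-rimmed tray whose floor has its colour, lengthwise in the tray (shackle to either end). Set them down gently rather than dropping them, and leave all four lying released in their trays.

Things in the scene. Friction and masses are not known exactly. Their poses are not given: they have to be found in the camera images.
- lock_red: loose red padlock lying flat, about 0.3 kg: red body 52 (x) x 48 (y) x 26 mm (z); red U shackle (8 mm bar, 38 mm across) out of its +x end at mid-thickness. Origin on the underside, mid of the 86 x 48 mm footprint: body x -43 to +9 mm (centre, the place to grip across y, at x -17), shackle x +9 to +43. z up. At first top of the pile, on the green one. Piled crosswise.
- lock_green: loose green padlock lying flat, about 0.3 kg: green body 52 (x) x 48 (y) x 26 mm (z); green U shackle (8 mm bar, 38 mm across) out of its +x end at mid-thickness. Origin on the underside, mid of the 86 x 48 mm footprint: body x -43 to +9 mm (centre, the place to grip across y, at x -17), shackle x +9 to +43. z up. At first second from top, on the blue one. Piled crosswise.
- lock_blue: loose blue padlock lying flat, about 0.3 kg: blue body 52 (x) x 48 (y) x 26 mm (z); blue U shackle (8 mm bar, 38 mm across) out of its +x end at mid-thickness. Origin on the underside, mid of the 86 x 48 mm footprint: body x -43 to +9 mm (centre, the place to grip across y, at x -17), shackle x +9 to +43. z up. At first third from top, on the black one. Piled crosswise.
- lock_black: loose black padlock lying flat, about 0.3 kg: black body 52 (x) x 48 (y) x 26 mm (z); black U shackle (8 mm bar, 38 mm across) out of its +x end at mid-thickness. Origin on the underside, mid of the 86 x 48 mm footprint: body x -43 to +9 mm (centre, the place to grip across y, at x -17), shackle x +9 to +43. z up. At first bottom of the pile, on the table. Piled crosswise.
- tray_red: fixed shallow white tray with a red floor, 110 x 72 mm outside, 104 (x) x 66 mm (y) inside; walls 3 mm thick, rim 8 mm above the table, floor 2 mm above the table. Origin under its centre at table height, x along the length, z up. A padlock fits in either way round along x.
- tray_green: fixed shallow white tray with a green floor, 110 x 72 mm outside, 104 (x) x 66 mm (y) inside; walls 3 mm thick, rim 8 mm above the table, floor 2 mm above the table. Origin under its centre at table height, x along the length, z up. A padlock fits in either way round along x.
- tray_blue: fixed shallow white tray with a blue floor, 110 x 72 mm outside, 104 (x) x 66 mm (y) inside; walls 3 mm thick, rim 8 mm above the table, floor 2 mm above the table. Origin under its centre at table height, x along the length, z up. A padlock fits in either way round along x.
- tray_black: fixed shallow white tray with a black floor, 110 x 72 mm outside, 104 (x) x 66 mm (y) inside; walls 3 mm thick, rim 8 mm above the table, floor 2 mm above the table. Origin under its centre at table height, x along the length, z up. A padlock fits in either way round along x.
Not all that is in view belongs to the job. What is shaped like the lock_red but orange or yellow is not meant.

How it is judged:
On the way, in this order (a step that is already met when the one before it is completed fails the run):
1. the red padlock lies released in the red tray; the padlocks still in the pile are within 20 mm of where they started (horizontal distance between lock_red and tray_red below 0.014 m and z of lock_red in the frame of tray_red below 0.006 m and angle between the x axis of lock_red and the x axis of tray_red, either way round below 0.3 rad and angle between lock_red's own z axis and vertical below 0.08 rad and linear speed of lock_red below 0.02 m/s and angular speed of lock_red below 0.2 rad/s and contact force between the fingers and lock_red below 0.3 N and distance of each of lock_green, lock_blue, lock_black from where it was at the start of the episode below 0.02 m), for 0.2 s.
2. the green padlock lies released in the green tray; the padlocks still in the pile are within 20 mm of where they started (horizontal distance between lock_green and tray_green below 0.014 m and z of lock_green in the frame of tray_green below 0.006 m and angle between the x axis of lock_green and the x axis of tray_green, either way round below 0.3 rad and angle between lock_green's own z axis and vertical below 0.08 rad and linear speed of lock_green below 0.02 m/s and angular speed of lock_green below 0.2 rad/s and contact force between the fingers and lock_green below 0.3 N and distance of each of lock_blue, lock_black from where it was at the start of the episode below 0.02 m), for 0.2 s.
3. the blue padlock lies released in the blue tray; the padlocks still in the pile are within 20 mm of where they started (horizontal distance between lock_blue and tray_blue below 0.014 m and z of lock_blue in the frame of tray_blue below 0.006 m and angle between the x axis of lock_blue and the x axis of tray_blue, either way round below 0.3 rad and angle between lock_blue's own z axis and vertical below 0.08 rad and linear speed of lock_blue below 0.02 m/s and angular speed of lock_blue below 0.2 rad/s and contact force between the fingers and lock_blue below 0.3 N and distance of lock_black from where it was at the start of the episode below 0.02 m), for 0.2 s.
At the end, for the whole second after the job is handed in: Each padlock lies in the tray of its own colour: origin within 14 mm of the tray's centre horizontally and less than 6 mm above the tray's origin, long axis within 0.3 rad of the tray's (either way round), tilted less than 0.08 rad, at rest and not touched by the fingers (horizontal distance between lock_red and tray_red below 0.014 m and z of lock_red in the frame of tray_red below 0.006 m and angle between the x axis of lock_red and the x axis of tray_red, either way round below 0.3 rad and angle between each of lock_red, lock_green, lock_blue, lock_black's own z axis and vertical below 0.08 rad and linear speed of each of lock_red, lock_green, lock_blue, lock_black below 0.02 m/s and angular speed of each of lock_red, lock_green, lock_blue, lock_black below 0.2 rad/s and contact force between the fingers and lock_red below 0.3 N and horizontal distance between lock_green and tray_green below 0.014 m and z of lock_green in the frame of tray_green below 0.006 m and angle between the x axis of lock_green and the x axis of tray_green, either way round below 0.3 rad and contact force between the fingers and lock_green below 0.3 N and horizontal distance between lock_blue and tray_blue below 0.014 m and z of lock_blue in the frame of tray_blue below 0.006 m and angle between the x axis of lock_blue and the x axis of tray_blue, either way round below 0.3 rad and contact force between the fingers and lock_blue below 0.3 N and horizontal distance between lock_black and tray_black below 0.014 m and z of lock_black in the frame of tray_black below 0.006 m and angle between the x axis of lock_black and the x axis of tray_black, either way round below 0.3 rad and contact force between the fingers and lock_black below 0.3 N).
It fails at once if a padlock strikes a tray with more than 120 N (dropped or banged down) (contact force between any of lock_red, lock_green, lock_blue, lock_black and tray_red above 120 N or contact force between any of lock_red, lock_green, lock_blue, lock_black and tray_green above 120 N or contact force between any of lock_red, lock_green, lock_blue, lock_black and tray_blue above 120 N or contact force between any of lock_red, lock_green, lock_blue, lock_black and tray_black above 120 N).
It also fails if it takes over 109 s, if anything falls off the work surface, if the arm or the gripper's body presses on something with over 40 N, if the wrist force passes 120 N, or if a joint passes its speed limit or range.

## Working session

There is one attempt and no reset: what is moved stays moved. The work goes in short steps, Python scripts to look and compute and a shell command to move; the robot and the scene stay as the last step left them, time stands still between calls to the robot, and variables do not carry over. Pictures are saved under pics/ and viewed, about 12 in all and at most 16, crops included, and the job is handed in when it is done.

```bash
ls; mkdir -p pics; python3 - <<'E'
from bench import r,viewer,nets
import cv2,numpy as np
o=r.get_obs();print({k:np.round(v,3).tolist() for k,v in o.items()})
for n in("scene","top"):
    p,d=viewer.grab_frame(n);cv2.imwrite(f"pics/{n}0.png",p[...,::-1]);c=viewer.calibration(n);print(n,{k:np.round(v,3).tolist() for k,v in c.items()})
    for x in["lock_red","lock_green","lock_blue","lock_black","tray_red","tray_green","tray_blue","tray_black"]:
        print(x,[(np.round(h["location"],3).tolist(),round(h["score"],2)) for h in nets.look_for(x,n)[:3]])
E
```

```text
pics
{'clock': 0.0, 'joints': [-1.249, 0.478, 0.022, 1.556, -0.011, 1.109, -0.083], 'qvel': [0.0, -0.001, -0.001, 0.001, 0.002, 0.001, -0.001], 'tau': [-0.0, -59.645, 1.608, -28.119, 0.012, 0.009, -0.0], 'tcp_pos': [0.281, 0.613, 0.23], 'orientation': [0.336, 1.545, -0.339], 'contact_force': [-0.542, -0.308, 0.205], 'moment': [0.073, -0.049, -0.048], 'grip_width': 0.086}
scene {'mtx': [[509.606, 0.0, 318.626], [0.0, 509.606, 243.542], [0.0, 0.0, 1.0]], 'world_to_cam': [[-0.129, 0.992, 0.013, 0.076], [-0.779, -0.11, 0.617, 0.342], [0.613, 0.07, 0.787, -1.232], [0.0, 0.0, 0.0, 1.0]]}
lock_red [([0.611, -0.119, 0.026], 0.91), ([0.635, 0.022, 0.104], 0.84), ([0.369, 0.255, 0.023], 0.67)]
lock_green []
lock_blue [([0.671, 0.014, 0.041], 0.91)]
lock_black [([0.641, -0.014, 0.018], 0.68)]
tray_red [([0.442, 0.143, 0.004], 0.8)]
tray_green [([0.596, 0.304, -0.002], 0.97)]
tray_blue [([0.618, -0.277, 0.002], 0.96)]
tray_black [([0.451, -0.163, 0.001], 0.72)]
top {'mtx': [[508.705, 0.0, 323.053], [0.0, 508.705, 241.725], [0.0, 0.0, 1.0]], 'world_to_cam': [[0.137, -0.991, 0.005, -0.06], [0.967, 0.134, 0.216, -0.521], [-0.214, -0.025, 0.976, -1.036], [0.0, 0.0, 0.0, 1.0]]}
lock_red [([0.599, -0.124, 0.028], 0.92), ([0.363, 0.255, 0.025], 0.65), ([0.626, 0.02, 0.104], 0.57)]
lock_green [([0.662, 0.064, 0.066], 0.67)]
lock_blue [([0.675, 0.0, 0.039], 0.69)]
lock_black [([0.622, -0.003, 0.016], 0.49)]
tray_red [([0.449, 0.142, 0.002], 0.91)]
tray_green [([0.596, 0.306, 0.006], 0.9), ([0.677, 0.001, 0.037], 0.31)]
tray_blue [([0.62, -0.27, 0.001], 0.78)]
tray_black [([0.45, -0.161, -0.002], 0.78)]
```

View pics/top0.png

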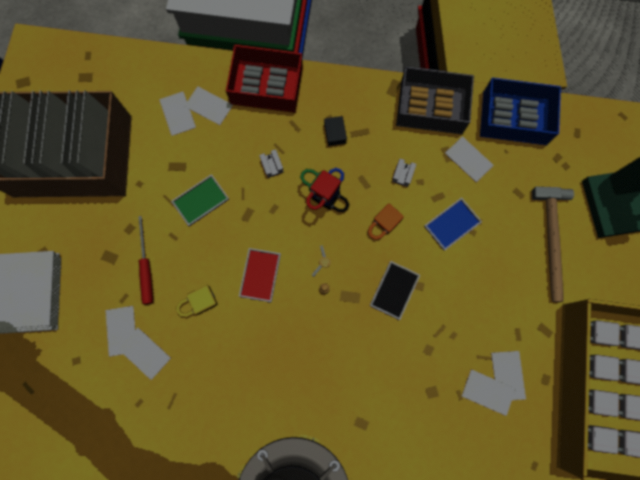

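View pics/scene0.png

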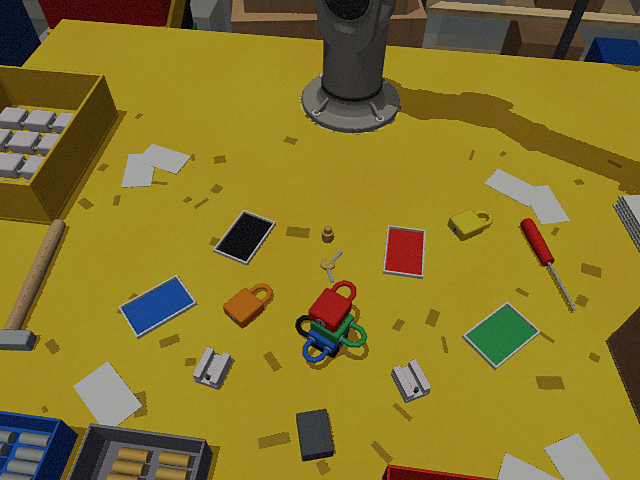

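The padlocks that could pass for the red one:
- red body on top of the pile: top (325,183), scene (330,305)
- orange: top (386,220), scene (246,305)
- yellow: top (200,300), scene (468,224)

I choose the pile-top one. Next I'll fit the poses and check it in a crop.

```bash
cat > h.py <<'E'
from bench import r,viewer,nets
import cv2,numpy as np
from scipy.spatial.transform import Rotation as R
def cloud(n):
    p,d=viewer.grab_frame(n);c=viewer.calibration(n);K=c["mtx"];T=np.linalg.inv(c["world_to_cam"])
    v,u=np.mgrid[:480,:640];X=np.stack([(u-K[0,2])/K[0,0]*d,-(v-K[1,2])/K[1,1]*d,-d],-1)
    return p,d,X@T[:3,:3].T+T[:3,3]
def cls(p,c):
    H,S,V=cv2.split(cv2.cvtColor(p,cv2.COLOR_RGB2HSV))
    if c=="black":return V<50
    return (S>120)&(V>50)&{"red":(H<5)|(H>172),"green":(H>45)&(H<90),"blue":(H>95)&(H<130)}[c]
def proj(n,X):
    c=viewer.calibration(n);q=c["world_to_cam"]@np.r_[X,1];K=c["mtx"]
    return K[0,0]*q[0]/-q[2]+K[0,2],K[1,1]*-q[1]/-q[2]+K[1,2]
def rect(P):
    (cx,cy),(w,h),a=cv2.minAreaRect((P[:,:2]*1000).astype(np.float32))
    if w<h:w,h,a=h,w,a+90
    return np.round([cx,cy,w,h,(a+90)%180-90],1)
E
python3 - <<'E'
from h import *
from collections import OrderedDict
for n in("scene","top"):
    p,d,W=cloud(n)
    for c in("red","green","blue","black"):
        m=cls(p,c)&(d>0)
        ctr={"red":(.445,.143),"green":(.596,.305),"blue":(.619,-.273),"black":(.45,-.162)}[c]
        t=m&(np.hypot(W[...,0]-ctr[0],W[...,1]-ctr[1])<.075)
        t=cv2.morphologyEx(t.astype(np.uint8),cv2.MORPH_OPEN,np.ones((3,3)))>0
        print(n,"tray",c,rect(W[t]),np.round(np.median(W[t],0)*1000))
        k=m&(np.hypot(W[...,0]-.64,W[...,1]-.01)<.09)&(W[...,2]>.008)
        k=cv2.morphologyEx(k.astype(np.uint8),cv2.MORPH_OPEN,np.ones((2,2)))>0
        z=W[k][:,2];zt={"red":.104,"green":.078,"blue":.052,"black":.026}[c]
        b=W[k&(abs(W[...,2]-zt)<.006)];s=W[k&(abs(W[...,2]-zt+.009)<.003)]
        print(n,"lock",c,len(z),"top",len(b),rect(b) if len(b)>5 else 0,"all",rect(W[k]) if k.sum()>5 else 0,np.round(np.median(W[k],0)*1000) if k.sum() else 0)
    u,v=map(int,proj(n,[.64,.01,.06]));cr=p[v-55:v+55,u-55:u+55]
    globals()[n]=cv2.resize(cr,(390,390),interpolation=cv2.INTER_CUBIC);print(n,u-55,v-55)
cv2.imwrite("pics/c1.png",np.clip(np.hstack([scene,top])[...,::-1]*1.5,0,255).astype(np.uint8))
E
```

```text
scene tray red [437.9 141.4 102.3  65.   -1.9] [440. 142.   4.]
scene lock red 1264 top 922 [625.6  29.3  79.3  44.5 -26. ] all [780.1  22.4 501.8  64.1  -1.5] [640.  27. 104.]
scene tray green [590.  305.6 101.9  65.1 -46. ] [592. 305.   3.]
scene lock green 610 top 272 [658.6  36.7  71.2  38.  -69.8] all [810.1  25.6 437.3  85.8  -5.3] [662.  47.  71.]
scene tray blue [ 614.3 -275.3  103.6   63.8  -46.1] [ 616. -276.    3.]
scene lock blue 485 top 182 [679.7   7.6  44.   38.6  64.9] all [842.9  17.9 379.   51.9   1.3] [673.  11.  44.]
scene tray black [ 445.3 -161.   102.7   64.   -17.8] [ 448. -161.    3.]
scene lock black 245 top 9 [640.7   7.9  81.4  32.1  70.2] all [819.2   8.6 423.7  85.4  -0.9] [643. -12.  17.]
scene 266 266
top tray red [443.2 143.1 103.1  63.6  -1.5] [442. 143.   3.]
top lock red 588 top 461 [622.1  27.2  81.5  43.7 -25.3] all [475.9  20.5 373.5  63.4   1.2] [629.  23. 104.]
top tray green [595.6 307.5  99.   62.1 -45.4] [595. 308.   3.]
top lock green 74 top 12 [649.6  58.8  32.7  25.  -81.2] all [662.8  61.   67.7  32.9   2.9] [665.  67.  70.]
top tray blue [ 619.5 -273.6  102.3   63.2  -45.2] [ 619. -274.    3.]
top lock blue 38 top 4 0 all [499.4 -13.1 417.9  29.    4.5] [689.  -6.  44.]
top tray black [ 450.4 -158.9  101.6   62.6  -18. ] [ 450. -159.    3.]
top lock black 310 top 96 [624.4   7.2  73.8  42.6 -68.6] all [479.2 -20.7 369.9  81.6  10.7] [624.   1.  22.]
top 276 135
```

View pics/c1.png

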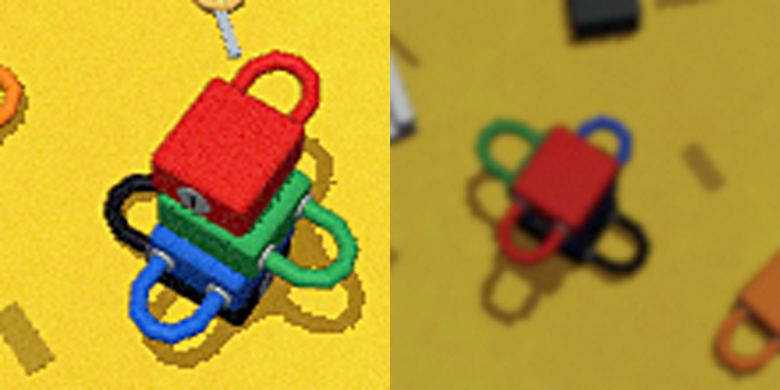

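The crop confirms the red lock on top. Its shackle points towards the robot and slightly left, at yaw about 154.5°. Now a planner.

```bash
cat >> h.py <<'E'
def plan(x,y,z,jaw):
    "mm, deg -> turn about tool x (first), then shift in the turned tool frame"
    o=r.get_obs();T=R.from_rotvec(o["orientation"]);M=T.as_matrix()
    a=np.degrees(np.arctan2(M[1,1],M[0,1]));dw=(jaw-a+90)%180-90
    t=-np.radians(dw) # tool x is down
    M2=(T*R.from_rotvec([t,0,0])).as_matrix();s=M2.T@(np.array([x,y,z])-1000*o["tcp_pos"])
    print("tcp",np.round(1000*o["tcp_pos"],1),"tilt",np.round(M[:,0],3),"jaw",round(a,1),"q",np.round(o["joints"],2),"t",o["clock"],"w",o["grip_width"])
    print("turn %.3f (alt %.3f) then shift"%(t,t-np.sign(t)*np.pi),np.round(s,1),"norm %.0f"%np.linalg.norm(s))
E
python3 -c "
from h import *
plan(639.5,21,230,64.5)"
```

```text
tcp [281.3 613.6 231.3] tilt [-0.  0. -1.] jaw 65.4 q [-1.25  0.48  0.02  1.56 -0.01  1.11 -0.08] t 1.0 w 0.08577843885522063
turn 0.015 (alt -3.126) then shift [   1.3 -380.7  578.5] norm 693
```

```bash
python3 -m pendant '[85,0,0,0,0.015,85,0,-27,41,0,85,0,-27,41,0,85,0,-27,41,0,85,0,-27,41,0,85,0,-27,41,0,85,0,-27,41,0,85,0,-27,41,0,85,0,-27,41,0,85,0,-27,41,0,85,0,-27,41,0,85,0,-27,41,0,85,0,-27,41,0,85,0,-27,41,0,85,0,-27,41,0,85,0,0,0,0,85,0,0,0,0]' 40; python3 - <<'E'
from h import *
plan(639.5,21,84,64.5)
u,v=map(int,proj("scene",[.64,.01,.08]));p,d=viewer.grab_frame("scene");cv2.imwrite("pics/c2.png",cv2.resize(p[v-90:v+90,u-90:u+90],(540,540),interpolation=cv2.INTER_CUBIC)[...,::-1])
E
```

```text
clock: 3.12
tcp_pos: [0.6365, 0.0261, 0.2311]
orientation: [0.349, 1.543, -0.349]
contact_force: [-0.3, 0.4, 0.5]
grip_width: 0.085
tcp [636.5  26.1 231.1] tilt [-0.001  0.001 -1.   ] jaw 64.5 q [-0.33  0.42  0.27  1.67 -0.12  1.07  1.09] t 3.125 w 0.08502223328517632
turn 0.000 (alt -3.142) then shift [147.1  -3.4   5. ] norm 147
```

View pics/c2.png

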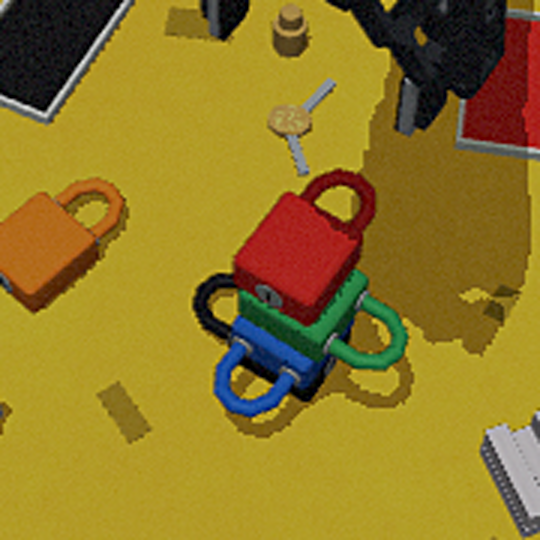

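```bash
python3 -m pendant '[85,0,-3,5,0,85,30,0,0,0,85,30,0,0,0,85,25,0,0,0,85,20,0,0,0,85,15,0,0,0,85,0,0,0,0,85,0,0,0,0]'; python3 - <<'E'
from h import *
plan(639.5,21,84,64.5)
for n in("scene","top"):
    u,v=map(int,proj(n,[.64,.02,.1]));p,d=viewer.grab_frame(n);globals()[n]=cv2.resize(p[v-70:v+70,u-70:u+70],(400,400),interpolation=cv2.INTER_CUBIC)[...,::-1]
cv2.imwrite("pics/c3.png",np.hstack([scene,np.clip(top*1.5,0,255).astype(np.uint8)]))
E
```

```text
clock: 4.18
tcp_pos: [0.6407, 0.0206, 0.1121]
orientation: [0.349, 1.541, -0.348]
contact_force: [-0.1, -0.3, 0.9]
grip_width: 0.085
tcp [640.7  20.6 112.1] tilt [ 0.001  0.    -1.   ] jaw 64.5 q [-0.3   0.56  0.24  1.75 -0.17  0.85  1.14] t 4.175 w 0.08498473843627866
turn 0.000 (alt -3.141) then shift [28.1 -0.1 -1.3] norm 28
```

View pics/c3.png

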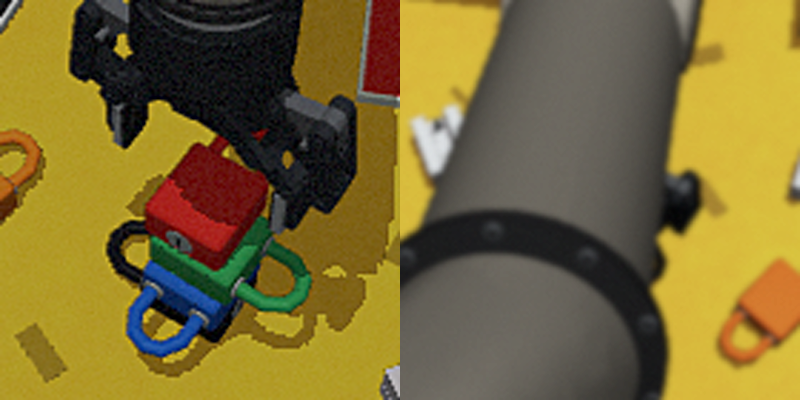

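```bash
python3 -m pendant '[85,14,0,-1,0,85,14,0,0,0,85,0,0,0,0,60,0,0,0,0,45,0,0,0,0,40,0,0,0,0,40,0,0,0,0,40,0,0,0,0,40,0,0,0,0]' 40; python3 -m pendant '[40,-5,0,0,0,40,-15,0,0,0,40,-20,0,0,0,40,-30,0,0,0,40,-30,0,0,0,40,-20,0,0,0,40,0,0,0,0]'; python3 -c "
from h import *
plan(458,141.5,180,88.3)"
```

```text
clock: 5.4
tcp_pos: [0.6396, 0.0208, 0.0839]
orientation: [0.349, 1.541, -0.349]
contact_force: [-0.7, -1.5, 6.3]
grip_width: 0.0473
clock: 6.28
tcp_pos: [0.6404, 0.021, 0.2062]
orientation: [0.35, 1.538, -0.347]
contact_force: [1.1, -0.5, -3.4]
grip_width: 0.0472
tcp [640.4  21.  206.2] tilt [ 0.005  0.001 -1.   ] jaw 64.5 q [-0.32  0.45  0.26  1.69 -0.13  1.02  1.11] t 6.275 w 0.04717615919617589
turn -0.415 (alt 2.726) then shift [  25.5  115.  -186.1] norm 220
```

```bash
python3 -m pendant '[40,0,0,0,-0.1,40,0,0,0,-0.14,40,0,0,0,-0.12,40,0,0,0,-0.055,40,0,8,-13,0,40,0,14,-23,0,40,0,15,-24,0,40,0,15,-25,0,40,0,15,-25,0,40,0,15,-24,0,40,0,14,-22,0,40,0,12,-19,0,40,0,7,-11,0,40,0,0,0,0,40,0,0,0,0]'; python3 - <<'E'
from h import *
plan(458,141.5,20,88.3)
n="scene"
p,d,W=cloud(n);m=cls(p,"red")&(W[...,2]>.15)&(W[...,2]<.25)&(np.hypot(W[...,0]-.44,W[...,1]-.14)<.1);print(rect(W[m]),np.median(W[m],0))
s=m&(W[...,2]<.2);
u,v=map(int,proj(n,[.45,.14,.15]));cv2.imwrite("pics/c4.png",cv2.resize(p[max(v-80,0):v+120,u-100:u+250],(700,400),interpolation=cv2.INTER_CUBIC)[...,::-1])
E
```

```text
clock: 8.15
tcp_pos: [0.4571, 0.141, 0.2034]
orientation: [0.024, 1.57, -0.024]
contact_force: [0.1, -0.1, -2.4]
grip_width: 0.0469
tcp [457.1 141.  203.4] tilt [ 0.001 -0.    -1.   ] jaw 88.2 q [-0.51  0.18  0.09  2.05 -0.02  0.91  1.13] t 8.15 w 0.0468513509018325
turn -0.001 (alt 3.140) then shift [183.4   0.5   0.8] norm 183
[439.4 141.8  85.9  47.6  -2.9] [0.46246822 0.14207167 0.2241623 ]
```

View pics/c4.png

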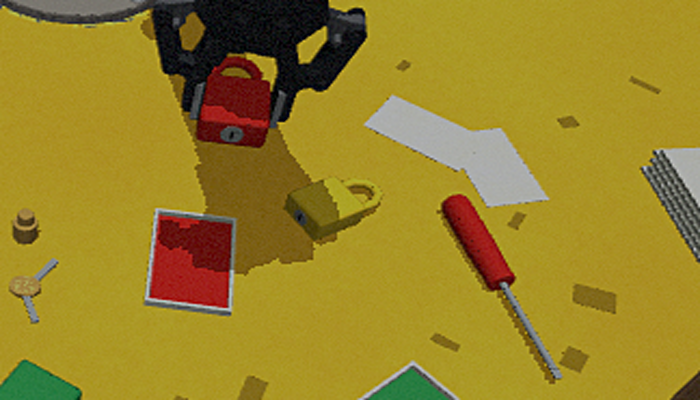

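```bash
python3 -m pendant '[40,20,0,0,0,40,35,0,0,0,40,40,0,0,0,40,40,0,0,0,40,25,0,0,0,40,12,0,0,0,40,8,0,0,0,40,4,0,0,0,40,4,0,0,0,40,2,0,0,0,40,2,0,0,0,40,0,0,0,0]'; python3 -m pendant '[40,1,0,0,0,40,1,0,0,0,40,0,0,0,0]'
```

```text
clock: 9.7
tcp_pos: [0.4566, 0.1415, 0.0113]
orientation: [0.023, 1.571, -0.023]
contact_force: [0.2, -0.5, -3.4]
grip_width: 0.0469
clock: 10.07
tcp_pos: [0.4566, 0.1415, 0.0092]
orientation: [0.023, 1.571, -0.023]
contact_force: [0.1, -0.7, -3.2]
grip_width: 0.0475
```

```bash
python3 -m pendant '[40,0.5,0,0,0,40,0.5,0,0,0,40,0.5,0,0,0,40,0,0,0,0]'
```

```text
clock: 10.58
tcp_pos: [0.4566, 0.1414, 0.0079]
orientation: [0.023, 1.571, -0.023]
contact_force: [-1.2, -0.8, -0.1]
grip_width: 0.0472
```

```bash
python3 -m pendant '[55,0,0,0,0,70,0,0,0,0,85,0,0,0,0,85,0,0,0,0,85,-10,0,0,0,85,-30,0,0,0,85,-50,0,0,0,85,-50,0,0,0,85,-50,0,0,0,85,-20,0,0,0,85,0,0,0,0]'; cat >> h.py <<'E'
def look(c,zt,name,trays=True):
    ims=[]
    for n in("scene","top"):
        p,d,W=cloud(n)
        k=cls(p,c)&(d>0)&(np.hypot(W[...,0]-.64,W[...,1]-.01)<.1)&(W[...,2]>zt-.022)&(W[...,2]<zt+.006)
        cc,l,st,_=cv2.connectedComponentsWithStats(k.astype(np.uint8));k=l==1+np.argmax(st[1:,4])
        b=k&(W[...,2]>zt-.005)
        print(n,c,"all",rect(W[k]),"body",rect(W[b]),"n",b.sum(),np.round(np.median(W[b],0)*1000))
        u,v=map(int,proj(n,[.64,.01,.06]));ims.append(cv2.resize(p[v-55:v+55,u-55:u+55],(390,390),interpolation=cv2.INTER_CUBIC))
    cv2.imwrite(name,np.clip(np.hstack(ims)[...,::-1]*1.5,0,255).astype(np.uint8))
def placed(c):
    ctr={"red":(.441,.142),"green":(.593,.306),"blue":(.617,-.2745),"black":(.448,-.16)}[c]
    for n in("scene","top"):
        p,d,W=cloud(n);near=(np.hypot(W[...,0]-ctr[0],W[...,1]-ctr[1])<.07)&(d>0)
        m=cls(p,c)&near;b=m&(W[...,2]>.023)&(W[...,2]<.036);a=m&(W[...,2]>.012)&(W[...,2]<.036)
        print(n,"body",rect(W[b]),"all",rect(W[a]),"topz",np.round(np.median(W[b][:,2]),4))
E
python3 - <<'E'
from h import *
look("green",.078,"pics/c5.png");placed("red")
E
```

```text
clock: 11.95
tcp_pos: [0.4575, 0.1418, 0.2199]
orientation: [0.025, 1.567, -0.022]
contact_force: [-0.6, 0.0, -0.9]
grip_width: 0.0851
scene green all [643.6  26.3  51.2  48.9  62.7] body [643.6  26.4  51.2  48.6  62.3] n 941 [646.  26.  79.]
top green all [651.   41.7  83.5  46.4  64.8] body [650.4  40.6  81.1  46.4  64.8] n 473 [643.  27.  79.]
scene body [440.6 141.9  82.3  48.2  -2.7] all [439.5 142.   84.5  48.3  -2.8] topz 0.0291
top body [458.7 126.3  58.3  28.9  20.2] all [452.6 124.6  70.6  29.   19.2] topz 0.0287
```

View pics/c5.png

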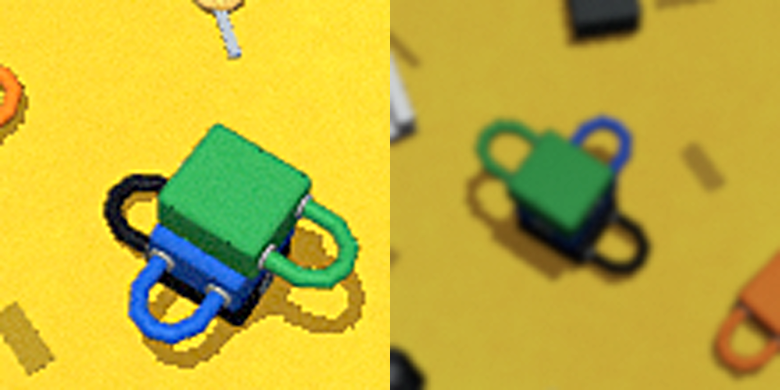

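```bash
python3 -m pendant '[85,0,0,0,0.12,85,0,0,0,0.17,85,0,0,0,0.17,85,0,0,0,0.17,85,0,0,0,0.17,85,0,0,0,0.17,85,0,0,0,0.17,85,0,0,0,0.17,85,0,0,0,0.17,85,0,0,0,0.17,85,0,0,0,0.17,85,0,0,0,0.1,85,0,0,0,0.07,85,0,0,0,0]'; python3 -c "
from h import *
plan(643.5,26.3,58,-25.7)"
```

```text
clock: 13.9
tcp_pos: [0.456, 0.1412, 0.2168]
orientation: [1.529, 0.963, -1.533]
contact_force: [-0.1, 0.3, 0.6]
grip_width: 0.085
tcp [456.  141.2 216.8] tilt [-0.002 -0.001 -1.   ] jaw -25.7 q [-0.73  0.17  0.33  2.05 -0.07  0.94 -0.81] t 13.9 w 0.08497280069215984
turn 0.000 (alt -3.141) then shift [158.6 219.   22. ] norm 271
```

```bash
python3 -m pendant '[85,0,20,2,0,85,0,35,3,0,85,0,40,4,0,85,0,45,5,0,85,0,40,4,0,85,0,25,3,0,85,0,14,1,0,85,30,0,0,0,85,35,0,0,0,85,30,0,0,0,85,0,0,0,0]'; python3 -c "
from h import *
plan(643.5,26.3,58,-25.7)"
```

```text
clock: 15.28
tcp_pos: [0.6419, 0.0272, 0.1202]
orientation: [1.527, 0.966, -1.536]
contact_force: [0.6, 0.6, -0.5]
grip_width: 0.0849
tcp [641.9  27.2 120.2] tilt [-0.006 -0.    -1.   ] jaw -25.6 q [-0.4   0.57  0.36  1.75 -0.25  0.88 -0.38] t 15.275 w 0.08492431284634179
turn 0.001 (alt -3.141) then shift [62.2  2.1 -0.1] norm 62
```

```bash
python3 -m pendant '[85,22,1,0,0,85,22,0,0,0,85,12,0,0,0,85,6,0,0,0,85,0,0,0,0,60,0,0,0,0,45,0,0,0,0,40,0,0,0,0,40,0,0,0,0,40,0,0,0,0,40,0,0,0,0]' 40; python3 -m pendant '[40,-5,0,0,0,40,-15,0,0,0,40,-25,0,0,0,40,-30,0,0,0,40,-40,0,0,0,40,-25,0,0,0,40,-10,0,0,0,40,0,0,0,0,40,0,0,0,-0.1,40,0,0,0,-0.17,40,0,0,0,-0.17,40,0,0,0,-0.17,40,0,0,0,-0.17,40,0,0,0,-0.17,40,0,0,0,-0.17,40,0,0,0,-0.1,40,0,0,0,0]'; python3 -c "
from h import *
plan(604.9,293.8,200,44.3)"
```

```text
clock: 16.65
tcp_pos: [0.6457, 0.0263, 0.0616]
orientation: [1.533, 0.962, -1.531]
contact_force: [-0.7, 0.3, 5.9]
grip_width: 0.0472
clock: 18.77
tcp_pos: [0.6443, 0.026, 0.2092]
orientation: [0.625, 1.481, -0.627]
contact_force: [0.6, -0.4, -1.8]
grip_width: 0.0469
tcp [644.3  26.  209.2] tilt [-0.003 -0.    -1.   ] jaw 44.1 q [-0.23  0.45  0.12  1.66 -0.06  1.04  0.69] t 18.775 w 0.04688918268690536
turn -0.003 (alt 3.138) then shift [   9.3  158.8 -219.2] norm 271
```

```bash
python3 -m pendant '[40,0,9,-12,0,40,0,16,-22,0,40,0,22,-30,0,40,0,24,-34,0,40,0,24,-34,0,40,0,22,-30,0,40,0,18,-24,0,40,0,14,-20,0,40,0,10,-13,0,40,0,0,0,0,40,0,0,0,0]'; python3 - <<'E'
from h import *
plan(604.9,293.8,30,44.3)
n="scene"
p,d,W=cloud(n);m=cls(p,"green")&(W[...,2]>.15)&(W[...,2]<.27)&(np.hypot(W[...,0]-.59,W[...,1]-.31)<.1);print(rect(W[m]),np.median(W[m],0),np.percentile(W[m][:,2],[5,50,95]))
look("blue",.052,"pics/c6.png")
E
```

```text
clock: 20.15
tcp_pos: [0.6072, 0.2923, 0.2108]
orientation: [0.626, 1.478, -0.627]
contact_force: [-0.2, -1.3, -1.0]
grip_width: 0.0473
tcp [607.2 292.3 210.8] tilt [ 0.    -0.001 -1.   ] jaw 44.1 q [-0.59  0.49  0.07  1.58 -0.03  1.07  0.26] t 20.15 w 0.047255352168152555
turn -0.004 (alt 3.137) then shift [180.8  -0.5  -2.9] norm 181
[597.3 301.4  82.7  46.6 -45.2] [0.61080925 0.2882542  0.22785724] [0.2149309  0.22785724 0.22964492]
scene blue all [661.   15.1  84.   47.1 -27.4] body [658.5  16.3  78.7  46.9 -27.4] n 914 [648.  23.  53.]
top blue all [658.7  15.4  82.3  45.5 -26.2] body [652.3  18.8  67.1  45.9 -24.7] n 446 [644.  23.  53.]
```

View pics/c6.png

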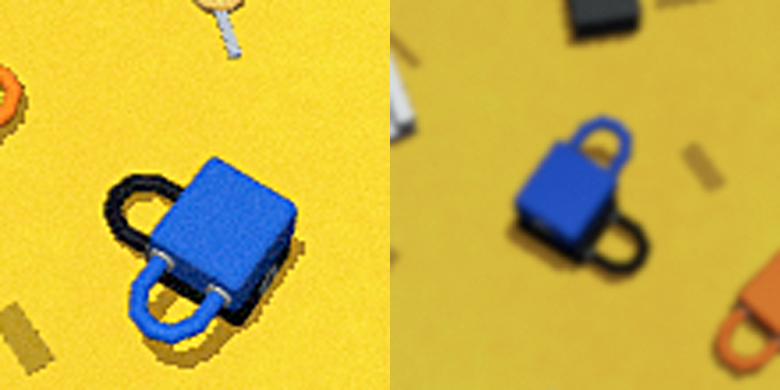

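```bash
python3 -m pendant '[40,10,-1,-4,0,40,25,0,-3,0,40,40,0,0,0,40,40,0,0,0,40,35,0,0,0,40,20,0,0,0,40,10,0,0,0,40,5,0,0,0,40,4,0,0,0,40,3,0,0,0,40,0,0,0,0,40,0,0,0,0]'; python3 -c "
from h import *
plan(604.9,293.8,11,44.3)"
```

```text
clock: 21.8
tcp_pos: [0.6013, 0.2985, 0.0192]
orientation: [0.625, 1.479, -0.625]
contact_force: [-0.7, -0.2, -1.6]
grip_width: 0.0472
tcp [601.3 298.5  19.2] tilt [ 0.001  0.    -1.   ] jaw 44.2 q [-0.58  0.71  0.04  1.7  -0.04  0.73  0.25] t 21.8 w 0.047152292418778774
turn -0.002 (alt 3.139) then shift [ 8.2 -0.7  5.9] norm 10
```

```bash
python3 -m pendant '[40,2,0,2,0,40,2,0,0,0,40,1,0,0,0,40,1,0,0,0,40,0.5,0,0,0,40,0,0,0,0]';python3 -m pendant '[40,0.5,0,0,0,40,0.5,0,0,0,40,0.5,0,0,0,40,0,0,0,0]'
```

```text
clock: 22.55
tcp_pos: [0.6024, 0.297, 0.0123]
orientation: [0.625, 1.479, -0.625]
contact_force: [0.3, 0.2, -2.0]
grip_width: 0.0464
clock: 23.05
tcp_pos: [0.6025, 0.297, 0.0116]
orientation: [0.625, 1.479, -0.625]
contact_force: [-2.1, -1.1, 5.9]
grip_width: 0.0469
```

```bash
python3 -m pendant '[55,0,0,0,0,70,0,0,0,0,85,0,0,0,0,85,0,0,0,0,85,-10,0,0,0,85,-30,0,0,0,85,-50,0,0,0,85,-50,0,0,0,85,-50,0,0,0,85,-15,0,0,0,85,0,0,0,-0.17,85,0,0,0,-0.165,85,0,0,0,0]'; python3 - <<'E'
from h import *
placed("green");plan(645,23,200,63.5)
look("blue",.052,"pics/c7.png")
E
```

```text
clock: 24.68
tcp_pos: [0.6021, 0.2966, 0.2155]
orientation: [0.365, 1.541, -0.366]
contact_force: [-0.4, -0.2, 0.2]
grip_width: 0.0847
scene body [593.4 305.2  79.   47.4 -46.6] all [591.2 307.4  85.5  47.4 -46.1] topz 0.0289
top body [601.2 297.3  56.4  45.3 -47.7] all [598.2 300.6  66.8  45.3 -47.7] topz 0.0289
tcp [602.3 296.7 215.5] tilt [-0.001 -0.    -1.   ] jaw 63.2 q [-0.54  0.49 -0.01  1.58  0.    1.08  0.55] t 24.775 w 0.08461821119278756
turn -0.006 (alt 3.136) then shift [  15.5 -225.9  160.4] norm 277
scene blue all [660.8  14.9  84.3  47.8 -27.4] body [655.9  17.5  73.3  47.5 -26.1] n 908 [648.  23.  53.]
top blue all [659.3  15.9  81.4  46.2 -26.3] body [657.4  16.8  77.3  46.2 -26.3] n 449 [645.  23.  53.]
```

```bash
python3 -m pendant '[85,0,-14,10,-0.006,85,0,-26,18,0,85,0,-38,27,0,85,0,-42,30,0,85,0,-40,28,0,85,0,-32,23,0,85,0,-20,14,0,85,0,-14,10,0,85,30,0,0,0,85,40,0,0,0,85,40,0,0,0,85,20,0,0,0,85,0,0,0,0,85,0,0,0,0]'; python3 -c "
from h import *
plan(645,23,34,63.5)"
```

```text
clock: 26.62
tcp_pos: [0.6469, 0.0235, 0.0874]
orientation: [0.36, 1.538, -0.359]
contact_force: [0.3, 0.1, 0.4]
grip_width: 0.0849
tcp [646.9  23.5  87.4] tilt [ 0.002  0.    -1.   ] jaw 63.7 q [-0.16  0.59  0.04  1.74 -0.03  0.81  1.01] t 26.625 w 0.08489485336265587
turn 0.004 (alt -3.138) then shift [53.4 -1.4 -1.6] norm 53
```

```bash
python3 -m pendant '[85,22,-1,-1,0,85,17,0,0,0,85,9,0,0,0,85,5,0,0,0,85,0,0,0,0,60,0,0,0,0,45,0,0,0,0,40,0,0,0,0,40,0,0,0,0,40,0,0,0,0,40,0,0,0,0]' 40; python3 -m pendant '[40,-5,0,0,0,40,-15,0,0,0,40,-25,0,0,0,40,-35,0,0,0,40,-45,0,0,0,40,-35,0,0,0,40,-15,0,0,0,40,0,0,0,0,40,0,0,0,0.1,40,0,0,0,0.14,40,0,0,0,0.095,40,0,0,0,0]'; python3 -c "
from h import *
plan(605.1,-262.4,200,44.4)"
```

```text
clock: 28.0
tcp_pos: [0.6449, 0.023, 0.0335]
orientation: [0.36, 1.54, -0.359]
contact_force: [-0.7, 0.1, 6.4]
grip_width: 0.0471
clock: 29.5
tcp_pos: [0.6432, 0.023, 0.2056]
orientation: [0.618, 1.484, -0.621]
contact_force: [0.1, -0.5, -3.2]
grip_width: 0.0469
tcp [643.2  23.  205.6] tilt [-0.004 -0.001 -1.   ] jaw 44.6 q [-0.23  0.45  0.13  1.67 -0.06  1.03  0.7 ] t 29.5 w 0.04693004184586981
turn 0.003 (alt -3.138) then shift [   5.9 -226.9  177.3] norm 288
```

```bash
python3 -m pendant '[40,0,-14,10,0,40,0,-24,18,0,40,0,-34,26,0,40,0,-37,30,0,40,0,-35,28,0,40,0,-32,25,0,40,0,-24,19,0,40,0,-17,13,0,40,0,-10,8,0,40,0,0,0,0,40,0,0,0,0]'; python3 - <<'E'
from h import *
plan(605.1,-262.4,30,44.4)
n="scene"
p,d,W=cloud(n);m=cls(p,"blue")&(W[...,2]>.15)&(W[...,2]<.27)&(np.hypot(W[...,0]-.61,W[...,1]+.28)<.1);print(rect(W[m]),np.percentile(W[m][:,2],[5,50,95]))
look("black",.026,"pics/c8.png")
E
```

```text
clock: 30.88
tcp_pos: [0.6072, -0.2607, 0.2076]
orientation: [0.62, 1.481, -0.618]
contact_force: [0.6, -0.5, -2.3]
grip_width: 0.0473
tcp [ 607.2 -260.7  207.6] tilt [ 0.     0.001 -1.   ] jaw 44.6 q [ 0.17  0.48  0.19  1.63 -0.1   1.05  1.18] t 30.875 w 0.047292865424433284
turn 0.004 (alt -3.137) then shift [ 1.776e+02 -2.800e+00 -1.000e-01] norm 178
[ 621.7 -265.9   88.4   56.2  -77.5] [0.20847739 0.21991358 0.2284616 ]
scene black all [636.    6.   84.   48.3  66. ] body [636.6   7.1  80.7  48.3  66. ] n 860 [644.  21.  27.]
top black all [633.8   7.   80.4  45.5  64.6] body [634.    7.5  79.4  45.5  64.6] n 419 [639.  21.  26.]
```

View pics/c8.png

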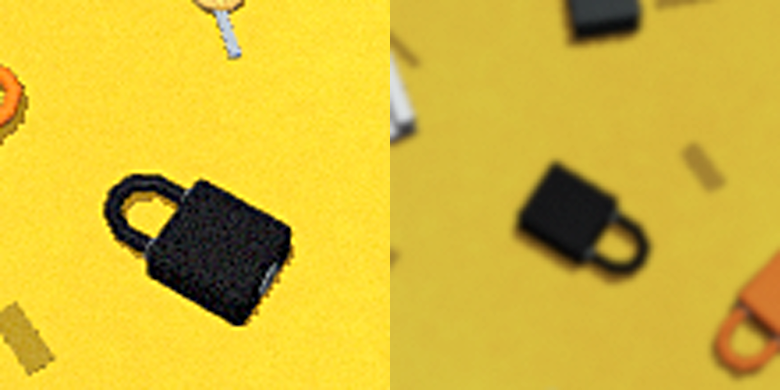

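```bash
python3 - <<'E'
from h import *
n="scene";p,d,W=cloud(n)
b=nets.silhouettes("lock_blue",n);print([(x["score"],x["mask"].sum()) for x in b])
m=b[0]["mask"]&(W[...,2]>.15)&(W[...,2]<.235);k=m&(W[...,2]>.222);print(rect(W[m]),rect(W[k]))
u,v=map(int,proj(n,[.61,-.27,.16]));cv2.imwrite("pics/c9.png",cv2.resize(p[v-80:v+100,max(u-120,0):u+120],(800,600),interpolation=cv2.INTER_CUBIC)[...,::-1])
E
```

```text
[(0.6, np.int64(1023))]
[ 619.  -271.3   87.7   51.7  -62.9] [ 609.1 -262.9   52.5   51.7   49.4]
```

View pics/c9.png

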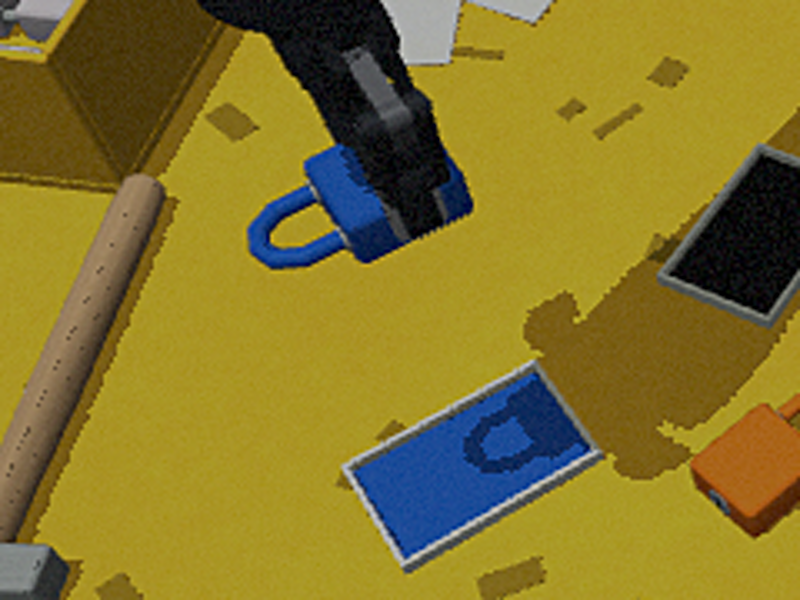

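```bash
python3 -m pendant '[40,10,-3,-1,0,40,25,0,0,0,40,40,0,0,0,40,40,0,0,0,40,35,0,0,0,40,20,0,0,0,40,10,0,0,0,40,5,0,0,0,40,4,0,0,0,40,2,0,0,0,40,0,0,0,0,40,0,0,0,0]'; python3 - <<'E'
from h import *
plan(605.1,-262.4,9.5,44.4)
n="scene";p,d,W=cloud(n)
m=cls(p,"blue")&(W[...,2]>.012)&(W[...,2]<.05)&(np.hypot(W[...,0]-.61,W[...,1]+.28)<.1);print(rect(W[m]))
u,v=map(int,proj(n,[.61,-.27,.02]));cv2.imwrite("pics/c10.png",cv2.resize(p[v-60:v+60,max(u-80,0):u+80],(800,600),interpolation=cv2.INTER_CUBIC)[...,::-1])
E
```

```text
clock: 32.62
tcp_pos: [0.604, -0.2639, 0.0172]
orientation: [0.62, 1.48, -0.62]
contact_force: [-0.4, -0.8, -2.2]
grip_width: 0.047
tcp [ 604.  -263.9   17.2] tilt [ 0.001 -0.    -1.   ] jaw 44.5 q [ 0.21  0.7   0.15  1.74 -0.15  0.71  1.21] t 32.625 w 0.04702849275576624
turn 0.002 (alt -3.140) then shift [ 7.7  1.8 -0.3] norm 8
[ 615.2 -274.5   88.    51.9  -63.1]
```

View pics/c10.png

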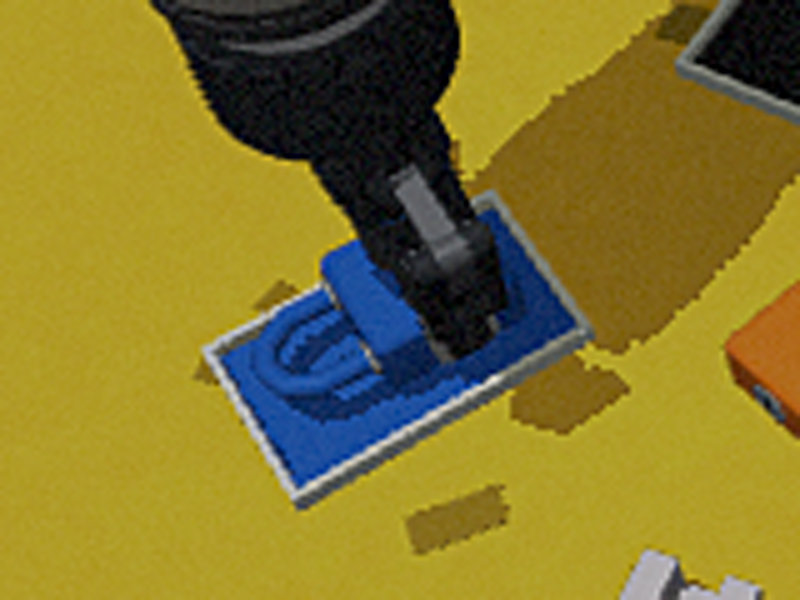

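```bash
python3 -m pendant '[40,2,1,0,0,40,2,0,0,0,40,1,0,0,0,40,1,0,0,0,40,0.5,0,0,0,40,0,0,0,0]';python3 -m pendant '[40,0.5,0,0,0,40,0.5,0,0,0,40,0,0,0,0]'
```

```text
clock: 33.42
tcp_pos: [0.6045, -0.2631, 0.0103]
orientation: [0.62, 1.48, -0.62]
contact_force: [-0.1, -0.0, -4.1]
grip_width: 0.0472
clock: 33.8
tcp_pos: [0.6046, -0.2631, 0.0095]
orientation: [0.62, 1.48, -0.62]
contact_force: [-1.5, 1.3, -1.1]
grip_width: 0.0475
```

```bash
python3 -m pendant '[40,0.5,0,0,0,40,0.5,0,0,0,40,0,0,0,0]'; python3 -m pendant '[55,0,0,0,0,70,0,0,0,0,85,0,0,0,0,85,0,0,0,0,85,-10,0,0,0,85,-30,0,0,0,85,-50,0,0,0,85,-50,0,0,0,85,-40,0,0,0,85,-15,0,0,0,85,0,0,0,0.1,85,0,0,0,0.17,85,0,0,0,0.17,85,0,0,0,0.17,85,0,0,0,0.17,85,0,0,0,0.17,85,0,0,0,0.15,85,0,0,0,0.1,85,0,0,0,0]'; python3 - <<'E'
from h import *
placed("blue");plan(642,22,7,-24.5)
E
```

```text
clock: 34.17
tcp_pos: [0.6046, -0.2631, 0.0095]
orientation: [0.621, 1.48, -0.62]
contact_force: [-3.6, 0.8, 8.9]
grip_width: 0.0473
clock: 36.55
tcp_pos: [0.604, -0.2627, 0.2023]
orientation: [1.512, 0.98, -1.514]
contact_force: [1.3, -0.6, -0.1]
grip_width: 0.0852
scene body [ 615.4 -273.2   79.6   48.6  -45.2] all [ 617.9 -274.8   85.4   49.1  -43.9] topz 0.029
top body [0. 0. 0. 0. 0.] all [0. 0. 0. 0. 0.] topz nan
tcp [ 604.2 -262.9  202.7] tilt [-0.001  0.    -1.   ] jaw -24.1 q [-0.02  0.51  0.47  1.65 -0.26  1.05  0.11] t 36.65 w 0.08514954507669184
turn 0.007 (alt -3.135) then shift [ 195.7  -83.5 -274.9] norm 348
  return _methods._mean(a, axis=axis, dtype=dtype,
  ret = ret.dtype.type(ret / rcount)
```

```bash
python3 -m pendant '[85,0,-5,-18,0.007,85,0,-8,-28,0,85,0,-11,-36,0,85,0,-12,-40,0,85,0,-12,-40,0,85,0,-11,-36,0,85,0,-10,-32,0,85,0,-8,-26,0,85,0,-6,-19,0,85,30,0,0,0,85,40,0,0,0,85,40,0,0,0,85,20,0,0,0,85,0,0,0,0,85,0,0,0,0]'; python3 -c "
from h import *
plan(642,22,7,-24.5)"
```

```text
clock: 38.52
tcp_pos: [0.6448, 0.0214, 0.0748]
orientation: [1.52, 0.973, -1.516]
contact_force: [-0.2, -0.1, 0.2]
grip_width: 0.0849
tcp [644.8  21.4  74.8] tilt [ 0.002  0.    -1.   ] jaw -24.6 q [-0.4   0.63  0.37  1.77 -0.31  0.8  -0.3 ] t 38.525 w 0.08491936890138557
turn -0.003 (alt 3.139) then shift [67.8 -2.9  0.7] norm 68
```

```bash
python3 -m pendant '[85,25,-3,0,0,85,22,0,0,0,85,12,0,0,0,85,6,0,0,0,85,2,0,0,0,85,0,0,0,0,60,0,0,0,0,45,0,0,0,0,40,0,0,0,0,40,0,0,0,0,40,0,0,0,0,40,0,0,0,0]' 40; python3 -m pendant '[40,-5,0,0,0,40,-15,0,0,0,40,-25,0,0,0,40,-40,0,0,0,40,-50,0,0,0,40,-40,0,0,0,40,-15,0,0,0,40,0,0,0,0,40,0,0,0,0.1,40,0,0,0,0.17,40,0,0,0,0.17,40,0,0,0,0.17,40,0,0,0,0.17,40,0,0,0,0.17,40,0,0,0,0.17,40,0,0,0,0.17,40,0,0,0,0.12,40,0,0,0,0.05]'; python3 -m pendant '[40,0,0,0,0]';python3 -c "
from h import *
plan(464.2,-165.3,200,-108)"
```

```text
clock: 40.02
tcp_pos: [0.6414, 0.0227, 0.007]
orientation: [1.519, 0.974, -1.517]
contact_force: [-1.1, -0.8, 4.9]
grip_width: 0.047
clock: 42.28
tcp_pos: [0.6394, 0.0229, 0.1936]
orientation: [-2.044, 0.334, 2.052]
contact_force: [-0.2, -0.5, -2.2]
grip_width: 0.0471
clock: 42.4
tcp_pos: [0.6396, 0.0229, 0.194]
orientation: [-2.046, 0.331, 2.054]
contact_force: [0.7, -0.2, -3.1]
grip_width: 0.0472
tcp [639.6  22.9 194. ] tilt [-0.004 -0.001 -1.   ] jaw -108.3 q [-0.69  0.57  0.8   1.72 -0.46  1.06 -1.62] t 42.4 w 0.047208516554858124
turn -0.005 (alt 3.137) then shift [ -5.1 233.2 108.6] norm 257
```

```bash
python3 -m pendant '[40,0,14,6,0,40,0,24,11,0,40,0,34,16,0,40,0,38,18,0,40,0,36,17,0,40,0,33,15,0,40,0,26,12,0,40,0,18,9,0,40,0,10,5,0,40,0,0,0,0,40,0,0,0,0]'; python3 - <<'E'
from h import *
plan(464.2,-165.3,15,-108)
n="scene";p,d,W=cloud(n)
u,v=map(int,proj(n,[.45,-.16,.15]));cv2.imwrite("pics/c11.png",cv2.resize(p[max(v-80,0):v+130,max(u-130,0):u+150],(800,600),interpolation=cv2.INTER_CUBIC)[...,::-1])
E
```

```text
clock: 43.78
tcp_pos: [0.4651, -0.1635, 0.1963]
orientation: [-2.05, 0.328, 2.05]
contact_force: [-0.9, 0.8, -2.2]
grip_width: 0.0472
tcp [ 465.1 -163.5  196.3] tilt [ 0. -0. -1.] jaw -108.2 q [-0.55  0.31  0.92  2.06 -0.31  0.91 -1.35] t 43.775 w 0.04719956462107055
turn -0.003 (alt 3.138) then shift [181.3   2.    0.4] norm 181
```

View pics/c11.png

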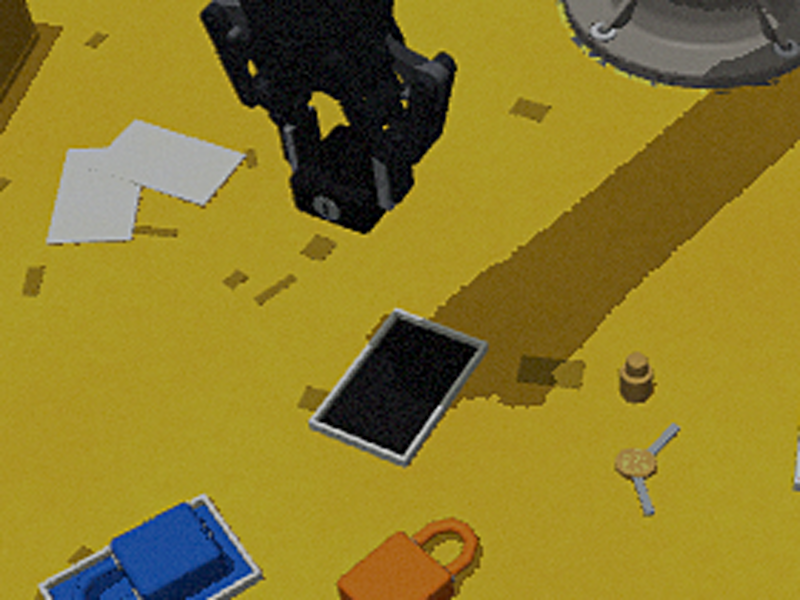

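```bash
python3 -m pendant '[40,10,2,0,0,40,25,0,0,0,40,40,0,0,0,40,40,0,0,0,40,32,0,0,0,40,18,0,0,0,40,8,0,0,0,40,5,0,0,0,40,3,0,0,0,40,0,0,0,0,40,0,0,0,0]'; python3 -c "
from h import *
plan(464.2,-165.3,9,-108)"
```

```text
clock: 45.2
tcp_pos: [0.4639, -0.1662, 0.0157]
orientation: [-2.05, 0.33, 2.048]
contact_force: [-0.2, -0.5, -1.1]
grip_width: 0.0469
tcp [ 463.9 -166.2   15.7] tilt [ 0.001 -0.    -1.   ] jaw -108.3 q [-0.26  0.6   0.61  2.17 -0.66  0.56 -1.05] t 45.2 w 0.04694438350646995
turn -0.005 (alt 3.137) then shift [ 6.7 -0.9  0. ] norm 7
```

```bash
python3 -m pendant '[40,2,-1,0,0,40,1.5,0,0,0,40,1,0,0,0,40,1,0,0,0,40,0.5,0,0,0,40,0,0,0,0]';python3 -m pendant '[40,0.5,0,0,0,40,0.5,0,0,0,40,0,0,0,0]'
```

```text
clock: 45.95
tcp_pos: [0.4639, -0.1653, 0.0093]
orientation: [-2.049, 0.33, 2.049]
contact_force: [0.2, -0.9, -1.0]
grip_width: 0.047
clock: 46.32
tcp_pos: [0.4639, -0.1652, 0.0089]
orientation: [-2.049, 0.329, 2.048]
contact_force: [-1.9, 2.3, 8.7]
grip_width: 0.047
```

Contact made. Release, rise, and check all four.

```bash
python3 -m pendant '[55,0,0,0,0,70,0,0,0,0,85,0,0,0,0,85,0,0,0,0,85,-10,0,0,0,85,-30,0,0,0,85,-50,0,0,0,85,-50,0,0,0,85,-40,0,0,0,85,-15,0,0,0,85,0,0,0,0,85,0,0,0,0]'; python3 - <<'E' 2>/dev/null
from h import *
for c in("red","green","blue","black"):print(c);placed(c)
p,d=viewer.grab_frame("scene");cv2.imwrite("pics/f.png",p[150:400,80:580][...,::-1])
E
```

```text
clock: 47.82
tcp_pos: [0.463, -0.1647, 0.2021]
orientation: [-2.047, 0.329, 2.051]
contact_force: [-0.6, 0.9, -0.6]
grip_width: 0.0844
red
scene body [454.4 141.1  52.8  48.   -2.4] all [438.8 141.7  85.2  48.   -2.4] topz 0.0291
top body [439.8 142.6  82.6  48.1  -2.8] all [439.3 142.3  85.   48.2  -2.1] topz 0.0285
green
scene body [594.8 303.7  74.7  48.2 -47. ] all [591.8 307.1  85.2  48.2 -47.1] topz 0.029
top body [592.4 305.6  81.8  44.6 -44. ] all [590.8 307.3  86.4  45.  -45.6] topz 0.0289
blue
scene body [ 606.9 -264.6   55.3   49.3  -46.5] all [ 617.4 -275.4   85.3   49.6  -46.5] topz 0.029
top body [0. 0. 0. 0. 0.] all [0. 0. 0. 0. 0.] topz nan
black
scene body [ 455.9 -161.5   66.8   48.1  -18.1] all [ 447.  -158.6   85.7   48.1  -18.1] topz 0.0292
top body [0. 0. 0. 0. 0.] all [0. 0. 0. 0. 0.] topz nan
```

View pics/f.png

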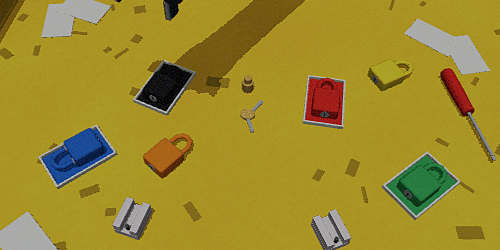

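The picture shows all four lying in their trays: black (165,85), red (323,98), blue (78,152) and green (425,185). All are within about 5 mm of centre.

```bash
python3 -c "
from bench import r
print(r.hand_in(), r.get_obs()['clock'])"
```

```text
the job is handed in; nothing more can be done
the job is handed in; nothing more can be done
```

All four padlocks are lying released in the trays of their own colour, and the job is handed in. I took them off the pile in order (red, green, blue, black) and lowered each until it touched the tray floor before letting go. The last clock reading before the final camera checks and hand-in was 47.8 s of the 109 s allowed.

| Padlock | Offset from tray centre | Angle to tray |
|---|---|---|
| Red | about 2 mm | about 1° |
| Green | about 2 mm | about 1° |
| Blue | about 3 mm | less than 1° |
| Black | about 3 mm | less than 1° |

- **How level they lie:** all four tops measured about 29 mm above the table, which fits lying flat on the tray floor. I did not measure tilt directly.
- **The pile:** the camera showed no visible shift in it after red came off, and blue measured within 1 mm of its earlier place just before I took it. I did not re-measure black against its starting place.
- **Top camera:** it gave no reading for blue or black at the end, probably because the arm was in the way. For red and green it gave centres up to about 4 mm from the averaged tray position. For blue and black I relied on the scene camera.
- **Blue in the gripper:** while it was held, its measured angle came out wrong because a finger hid part of it. I judged it by eye then, and it measured straight once it was down.

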